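# Pack the acid bottles back into the gold-testing kit

## Task

Pack away the gold-testing kit on this jeweller's bench: put the three large brown bottles, one of which has been knocked over on its side, back into the divided wooden box, each upright with its cap up in an empty cell of its own. The cells have leaf springs, so press each bottle down gently but fully, until its base rests flat on the cell floor, without slamming the glass. Leave the two small bottles already in the box and everything else on the bench where they are.

Things in the scene. Friction and masses are not known exactly. Their poses are not given: they have to be found in the camera images.
- bottle_a: Large brown glass bottle, round: body 38 mm across, straight up to 62 mm, sloping shoulder to 73 mm, ribbed black cap 25 mm across from 73 to 94 mm (its full height); 0.10 to 0.16 kg. Origin: centre of its base; z runs from base to cap. Stands upright on the bench.
- bottle_b: Large brown glass bottle, round: body 38 mm across, straight up to 62 mm, sloping shoulder to 73 mm, ribbed black cap 25 mm across from 73 to 94 mm (its full height); 0.10 to 0.16 kg. Origin: centre of its base; z runs from base to cap. Stands upright on the bench, same as bottle_a.
- bottle_c: Large brown glass bottle, round: body 38 mm across, straight up to 62 mm, sloping shoulder to 73 mm, ribbed black cap 25 mm across from 73 to 94 mm (its full height); 0.10 to 0.16 kg. Origin: centre of its base; z runs from base to cap. Same as bottle_a but lying on its side on the bench, its axis level 19 mm up, cap pointing towards the robot's side within about 35 degrees.
- small_a: First small brown bottle, 31 mm across, 70 mm high (black cap 21 mm across from 53 mm up), standing in a cell with 2 mm play; it stays there. Origin: centre of its base, z up. The cell whose point lies within 5 mm of it sideways is taken.
- small_b: Second small brown bottle, 31 mm across, 70 mm high (black cap 21 mm across from 53 mm up), standing in a cell with 2 mm play; it stays there. Origin: centre of its base, z up. The cell whose point lies within 5 mm of it sideways is taken.
- kit_box: Open dark wooden box, fixed to the bench, 124 (x) by 252 mm (y). Origin: centre of its underside, z up, x from front to back. At the back (x 11 to 55 mm) a row of five bottle cells along y, walls 48 mm high, back wall 7 mm, wall on the tray side x 6 to 11 mm. In front (x -56 to 6 mm) a shallow tray, front wall 28 mm high. Floor 6 mm thick.
- cell0 (a point): Cell 0 of five (centre at y = -98 mm of the box): 44 (x) by 43 mm (y) inside, 42 mm deep, 6 mm dividers, pitch 49 mm. The point is on the cell floor, 6 mm above the bench, at x = 30 mm of the box: where a large bottle's base centre rests when it is against the tray-side wall (the cell's middle is at x = 33 mm).
- leaf0 (a joint): Bowed brass leaf spring, 16 mm wide, on the back wall of cell 0: slopes out from 41 mm above the cell floor to 9 mm proud at 22 mm. Value: metres pushed back, 0 free, at most 0.008; 1.5 N plus 0.3 N per mm. A large bottle pushes it 3 mm or more, meets about 3 to 10 N going down, is held by it, and if just let go hangs part way.
- cell1 (a point): Cell 1 of five (centre at y = -49 mm of the box): 44 (x) by 43 mm (y) inside, 42 mm deep, 6 mm dividers, pitch 49 mm. The point is on the cell floor, 6 mm above the bench, at x = 30 mm of the box: where a large bottle's base centre rests when it is against the tray-side wall (the cell's middle is at x = 33 mm).
- leaf1 (a joint): Bowed brass leaf spring, 16 mm wide, on the back wall of cell 1: slopes out from 41 mm above the cell floor to 9 mm proud at 22 mm. Value: metres pushed back, 0 free, at most 0.008; 1.5 N plus 0.3 N per mm. A large bottle pushes it 3 mm or more, meets about 3 to 10 N going down, is held by it, and if just let go hangs part way.
- cell2 (a point): Cell 2 of five (centre at y = 0 mm of the box): 44 (x) by 43 mm (y) inside, 42 mm deep, 6 mm dividers, pitch 49 mm. The point is on the cell floor, 6 mm above the bench, at x = 30 mm of the box: where a large bottle's base centre rests when it is against the tray-side wall (the cell's middle is at x = 33 mm).
- leaf2 (a joint): Bowed brass leaf spring, 16 mm wide, on the back wall of cell 2: slopes out from 41 mm above the cell floor to 9 mm proud at 22 mm. Value: metres pushed back, 0 free, at most 0.008; 1.5 N plus 0.3 N per mm. A large bottle pushes it 3 mm or more, meets about 3 to 10 N going down, is held by it, and if just let go hangs part way.
- cell3 (a point): Cell 3 of five (centre at y = 49 mm of the box): 44 (x) by 43 mm (y) inside, 42 mm deep, 6 mm dividers, pitch 49 mm. The point is on the cell floor, 6 mm above the bench, at x = 30 mm of the box: where a large bottle's base centre rests when it is against the tray-side wall (the cell's middle is at x = 33 mm).
- leaf3 (a joint): Bowed brass leaf spring, 16 mm wide, on the back wall of cell 3: slopes out from 41 mm above the cell floor to 9 mm proud at 22 mm. Value: metres pushed back, 0 free, at most 0.008; 1.5 N plus 0.3 N per mm. A large bottle pushes it 3 mm or more, meets about 3 to 10 N going down, is held by it, and if just let go hangs part way.
- cell4 (a point): Cell 4 of five (centre at y = 98 mm of the box): 44 (x) by 43 mm (y) inside, 42 mm deep, 6 mm dividers, pitch 49 mm. The point is on the cell floor, 6 mm above the bench, at x = 30 mm of the box: where a large bottle's base centre rests when it is against the tray-side wall (the cell's middle is at x = 33 mm).
- leaf4 (a joint): Bowed brass leaf spring, 16 mm wide, on the back wall of cell 4: slopes out from 41 mm above the cell floor to 9 mm proud at 22 mm. Value: metres pushed back, 0 free, at most 0.008; 1.5 N plus 0.3 N per mm. A large bottle pushes it 3 mm or more, meets about 3 to 10 N going down, is held by it, and if just let go hangs part way.
- touchstone: Flat black touchstone, 40 x 75 x 12 mm, lying loose in the box's front tray. Origin: centre of its underside.
- tin: Round aluminium tin of compound, 62 mm across, 28 mm high, lid on. Origin: centre of its underside. Not part of the kit.
- bench_block: Polished steel bench block, 75 x 75 x 19 mm. Origin: centre of its underside.
- pliers: Steel pliers with black handles lying flat, 150 mm long along x (jaws to +x), 55 mm wide, 11 mm thick. Origin: on the bench below the middle.
- hammer: Small chasing hammer lying on its side, about 220 mm long, handle along x, head at x = 110 mm, 28 mm high. Origin: on the bench below the handle.
- solder_brick: Pale ceramic soldering board with a grid of small holes, 100 x 140 x 20 mm. Origin: centre of its underside.
There are look-alikes about, which are no part of the job. What is shaped like the bottle_b but blue or purple is not meant. What is shaped like the bottle_c but green is not meant.

How it is judged (in metres and radians):
At the end, for the whole second after the job is handed in: Each large bottle stands at rest in a cell of its own: base within 7 mm sideways of the cell's point and under 3 mm above its floor, cap up, leaning under 0.12 rad. Small bottles upright, within 10 mm of their starts; touchstone, tin, block, pliers, hammer and board within 20 mm (((horizontal distance between bottle_a and cell0 below 0.007 m and z of bottle_a in the frame of cell0 below 0.003 m) or (horizontal distance between bottle_a and cell1 below 0.007 m and z of bottle_a in the frame of cell1 below 0.003 m) or (horizontal distance between bottle_a and cell2 below 0.007 m and z of bottle_a in the frame of cell2 below 0.003 m) or (horizontal distance between bottle_a and cell3 below 0.007 m and z of bottle_a in the frame of cell3 below 0.003 m) or (horizontal distance between bottle_a and cell4 below 0.007 m and z of bottle_a in the frame of cell4 below 0.003 m)) and z of each of bottle_a, bottle_b, bottle_c in the frame of kit_box above 0.002 m and angle between each of bottle_a, bottle_b, bottle_c's own z axis and vertical below 0.12 rad and height (world z) of each of bottle_a, bottle_b, bottle_c below 0.02 m and linear speed of each of bottle_a, bottle_b, bottle_c below 0.02 m/s and ((horizontal distance between bottle_b and cell0 below 0.007 m and z of bottle_b in the frame of cell0 below 0.003 m) or (horizontal distance between bottle_b and cell1 below 0.007 m and z of bottle_b in the frame of cell1 below 0.003 m) or (horizontal distance between bottle_b and cell2 below 0.007 m and z of bottle_b in the frame of cell2 below 0.003 m) or (horizontal distance between bottle_b and cell3 below 0.007 m and z of bottle_b in the frame of cell3 below 0.003 m) or (horizontal distance between bottle_b and cell4 below 0.007 m and z of bottle_b in the frame of cell4 below 0.003 m)) and ((horizontal distance between bottle_c and cell0 below 0.007 m and z of bottle_c in the frame of cell0 below 0.003 m) or (horizontal distance between bottle_c and cell1 below 0.007 m and z of bottle_c in the frame of cell1 below 0.003 m) or (horizontal distance between bottle_c and cell2 below 0.007 m and z of bottle_c in the frame of cell2 below 0.003 m) or (horizontal distance between bottle_c and cell3 below 0.007 m and z of bottle_c in the frame of cell3 below 0.003 m) or (horizontal distance between bottle_c and cell4 below 0.007 m and z of bottle_c in the frame of cell4 below 0.003 m)) and distance of each of small_a, small_b from where it was at the start of the episode below 0.01 m and angle between each of small_a, small_b's own z axis and vertical below 0.1 rad and distance of each of touchstone, tin, bench_block, pliers, hammer, solder_brick from where it was at the start of the episode below 0.02 m).
It fails at once if a large bottle is driven or knocked against the box with more than 80 N (contact force between any of bottle_a, bottle_b, bottle_c and kit_box above 80 N).
It fails at once if a thing to be left alone is shifted by more than 30 mm (distance of any of small_a, small_b, touchstone, tin, bench_block, pliers, hammer, solder_brick from where it was at the start of the episode above 0.03 m).
It also fails if it takes over 69 s, if anything falls off the work surface, if the arm or the gripper's body presses on something with over 40 N, if the wrist force passes 120 N, or if a joint passes its speed limit or range.

## Robot

A 7-joint arm with a two-finger parallel gripper is mounted at the origin on the work surface. World frame = base frame: x ahead of the robot, y to its left, z up, the work surface at z = 0. Lengths are in m, angles in degrees, forces in N, time in s.
With the tool pointing down it reaches from about 0.425 to 0.825 m from the base axis. Payload 3.6 kg.
Tool frame: the origin (TCP) lies midway between the tips of the shut fingers; the grasp point (between the pads) lies 19 mm behind it; z points along the fingers, y is the line along which they close (so a half turn about z gives the same grasp; the last joint's range is limited). The gripper opens to 85 mm and grips with 20 to 120 N. Pads are 22 mm wide; open, the fingers measure 114 mm over their backs; the gripper's body (76 mm by 85 mm) begins 54 mm behind the grasp point. The pads swing forward as they close: fully open they stand 13 mm farther back than shut.
Start: joints at [-74.628, 35.231, -0.722, 81.555, 0.464, 63.22, -2.315], TCP at [0.189, 0.622, 0.231] pointing down, gripper open.
Joint ranges: [-178.69, 178.69], [-17.37, 117.87], [-77.05, 75.6], [15.02, 138.74], [-78.02, 258.01], [0.78, 113.62], [-162.83, 162.83]. Speed limits (degrees/s): [159.86, 159.86, 180, 180, 180, 180, 180].

## Interface

Orientations are given as a 3x3 rotation matrix whose columns are the frame's x, y, z axes.
In Python, from station import read_state, snapshot, hand_in, boxes_of, regions_of gives the robot as it stands.
- The arm moves only by the tool step_arm, never from a script. Its argument "targets" is a list of rows, each a list of 2 entries, a list of its own where there are three numbers: the shift along the tool's x, y, z as a fraction of full scale, then the turn, a rotation vector about the tool's x, y, z as a fraction of full scale. A call has 1 to 5 rows; each row is the pose to reach, as a shift and turn from the pose commanded when the call began, along the tool's axes at that moment; what a row does not reach only later rows make up. Full scale, the value 1, is 0.5 m for a shift and 90 degrees for a turn. A row lasts 1/8 s, in which the tool goes at most 62.5 mm and 10.7 degrees, less where a joint would pass 70% of its speed; a pose out of reach is approached as far as the arm can. A call with a number of a shift or a turn outside -1 to 1 is refused whole. A call with a gripper value outside its range is refused whole. "jaw" is the closure, from -1 (fully open) to 1 (shut), set as the call begins (left out, the last holds). The fingers move at their own pace and stop on an object; the grip force is fixed at half the most. Time passes only in rows, so rows that repeat a pose let the fingers close. It gives the time, the measured TCP pose, the force, the opening and the grip force at its end, in the units of the state.
- read_state(): the state, without advancing time (a new reading comes with each control period).
- snapshot(name): name is "side" or "top" or "wrist"; returns a dict with "frame" (480x640x3 uint8, red, green, blue), "K" (3x3 intrinsics, pixels), "k1" (the pictures are not rectified: a ray, as slopes to the right and down, at radius r is drawn at 1 + k1 r^2 times it, then the intrinsics apply), "xyz" and "rotation" of the camera in the world; the wrist camera has in their place "tool_from_camera" (4x4, takes a point from camera to tool coordinates, whose origin is the TCP and whose axes are the flange's). Camera axes: x right, y down, z forward; pixel columns grow to the right and rows downward; lengths in m; the calibration is good to about 2 mm. A picture is of the moment at which its call begins: read the wrist's pose just before it. There is no depth.
- hand_in(): hands the job in; it is judged then, once.
Trained networks look in the newest picture that a camera, given by its name, has taken for a name from the list of things; names that differ only in an ending like _2 or _b are one class to them, and where a whole thing is asked for, a point or a joint stands for the part that bears it (a point fixed in the world has none). Each returns a list of dicts, best first, with "score" (0 to 1); they miss things now and then, are a little off and sometimes report something else, mostly with a low value. They report only what shows in the picture. A call takes as long as a camera call. They do not tell look-alikes from the thing itself.
- boxes_of(camera, target): "bbox" ([left, top, right, bottom] in pixels, round what is visible of it).
- regions_of(camera, target): "mask" (480x640 bool, what is visible of it) and "bbox" ([left, top, right, bottom] in pixels, round what is visible of it).
The state is a dict: "t": time; "joints": joint angles; "dq": joint speeds; "joint_efforts": joint torques, N m; "tcp_pos": TCP position; "orientation": TCP orientation; "wrist_force": force on the tool from outside, world axes, zero at the start; "torque": the same for the moment, N m; "opening": finger opening in m; "grip_force": force on a finger pad.
Only numpy, scipy, OpenCV 4.12 (cv2) and the standard library are available. Lean on these libraries where they do the work, as an engineer would, in place of code of your own. Each camera call takes 0.05 s, during which the arm holds its last target. There are 200 camera calls.

## Working session

There is one attempt and no reset: what is moved stays moved. The work goes in short steps, Python scripts to look and compute and a tool call to move; the robot and the scene stay as the last step left them, time stands still between calls to the robot, and variables do not carry over. Pictures are saved under pics/ and viewed, at most 10 in all, crops included, and the job is handed in when it is done.

Besides the shell and the picture viewer there is one more tool, called after "Emit:" as name(argument=value, ...) on one line, values as JSON. step_arm: Moves the arm, as the interface text tells. Shift numbers are shares of 0.5 m and turn numbers shares of 90 degrees, none past 1 either way. Its arguments: {"type":"object","properties":{"targets":{"type":"array"},"jaw":{"type":"number"}},"required":["targets"]}

```bash
mkdir -p pics; ls
cat > h.py <<'E'
import numpy as np, cv2
from station import *
def save(n,f): cv2.imwrite(f"pics/{n}.png",cv2.cvtColor(f,cv2.COLOR_RGB2BGR))
E
python3 - <<'E'
from h import *
s=read_state();print(s)
for c in("side","top"):
    p=snapshot(c);save(c+"0",p["frame"]);print(c,p["K"],p["k1"],p["xyz"],p["rotation"])
    for t in("bottle_a","bottle_c","small_a","kit_box"):
        print(t,[(np.round(b["bbox"]).astype(int).tolist(),round(b["score"],2)) for b in boxes_of(c,t)])
E
```

```text
pics
{'t': 0.0, 'joints': array([-74.62733788,  35.28865518,  -0.72186977,  81.64248773,
         0.46304581,  63.22016081,  -2.31484864]), 'dq': array([-0.03988479, -0.06908813, -0.08022257, -0.04809519,  0.00795041,
        0.05898614, -0.05146684]), 'joint_efforts': array([ 6.03250210e-04, -4.69219458e+01,  2.59245420e-01, -1.71034402e+01,
        9.94324480e-03,  9.45779029e-03, -2.05397235e-06]), 'tcp_pos': array([0.18862833, 0.62121451, 0.2301382 ]), 'orientation': array([[-9.56871609e-01,  2.90510246e-01, -7.22199724e-04],
       [ 2.90511141e-01,  9.56868374e-01, -2.48820132e-03],
       [-3.17979004e-05, -2.59069627e-03, -9.99996644e-01]]), 'wrist_force': array([-0.11513118, -0.07642259,  0.57222748]), 'torque': array([ 0.03643859, -0.0046482 ,  0.0417035 ]), 'grip_force': 0.0, 'opening': 0.08564987757665911}
side [[448.75817811   0.         308.97963724]
 [  0.         448.75817811 245.78702516]
 [  0.           0.           1.        ]] -0.11605793830395746 [0.387959   0.64365197 0.78656751] [[-0.96246354 -0.20597511  0.17674327]
 [-0.27122921  0.70609865 -0.65410963]
 [ 0
[... 593 characters left out ...]
     0.           1.        ]] -0.005051734474010779 [ 0.43870375 -0.01967835  1.29645113] [[-1.20076164e-02 -9.95988055e-01  8.86770058e-02]
 [-9.99927581e-01  1.18888035e-02 -1.86790811e-03]
 [ 8.06150670e-04 -8.86930130e-02 -9.96058683e-01]]
bottle_a [([419, 234, 443, 268], 0.83), ([456, 168, 470, 205], 0.77), ([387, 270, 402, 288], 0.76), ([403, 196, 420, 211], 0.66), ([370, 290, 384, 308], 0.59), ([359, 258, 372, 275], 0.5)]
bottle_c [([419, 234, 443, 268], 0.83), ([456, 168, 470, 205], 0.77), ([387, 270, 402, 288], 0.76), ([403, 196, 420, 211], 0.66), ([370, 290, 384, 308], 0.59), ([359, 258, 372, 275], 0.5)]
small_a [([236, 221, 255, 232], 0.64)]
kit_box [([191, 210, 296, 269], 0.57)]
```

Run:
```python
from h import *
a=cv2.imread("pics/top0.png")[140:320,170:490];b=cv2.imread("pics/side0.png")[110:400,200:440]
cv2.imwrite("pics/topc.png",cv2.resize(a,None,fx=2.5,fy=2.5,interpolation=2))
cv2.imwrite("pics/sidec.png",cv2.resize(b,None,fx=2,fy=2,interpolation=2))
```

```text
(no output)
```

View pics/topc.png

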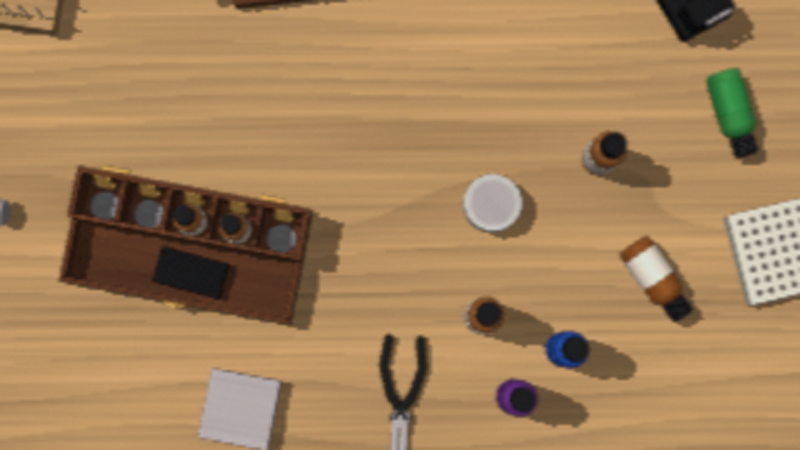

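View pics/sidec.png

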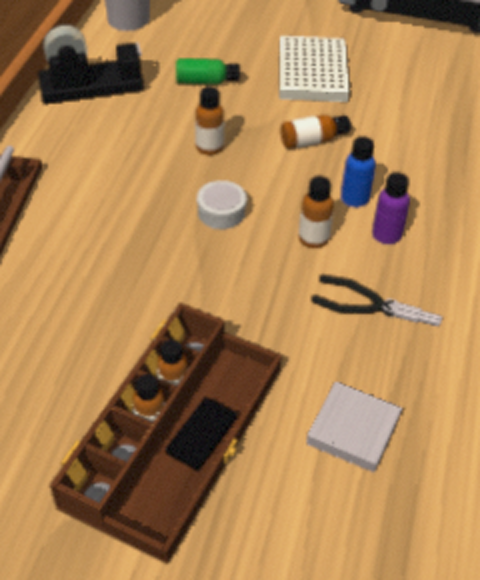

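Top view, full-frame pixels:
- Upright brown bottles at (413,200) and (365,266). These are bottle_a and bottle_b.
- Lying brown bottle at (433,251), cap towards lower right, which is the robot side. This is bottle_c.
- Look-alikes to leave: blue (397,279), purple (377,299) and green lying (463,187).
- The small bottles sit in the third and fourth cells from the left. Left is +y, so these are cells 2 and 1, and cells 4, 3 and 0 are empty.

The enlarged crops confirm the colours. Next I'll fit silhouettes to the masks in both cameras.

```bash
cat >> h.py <<'E'
from scipy.optimize import minimize
def proj(p,P):
    R,t=np.array(p["rotation"]),np.array(p["xyz"]); q=(P-t)@R; s=q[:,:2]/q[:,2:]
    s=s*(1+p["k1"]*(s**2).sum(1,keepdims=True)); K=p["K"]
    return s*[K[0,0],K[1,1]]+[K[0,2],K[1,2]]
def wrist():
    s=read_state();p=snapshot("wrist");T=np.array(p["tool_from_camera"]);R=s["orientation"]
    p["rotation"]=R@T[:3,:3];p["xyz"]=s["tcp_pos"]+R@T[:3,3];return p
th=np.linspace(0,2*np.pi,32,endpoint=False)
def ring(r,z):return np.c_[r*np.cos(th),r*np.sin(th),z+0*th]
LARGE=[np.vstack([ring(.019,0),ring(.019,.062),ring(.0125,.073)]),np.vstack([ring(.0125,.073),ring(.0125,.094)])]
def blk(x0,x1,y0,y1,z0,z1):return np.array([[x,y,z] for x in(x0,x1) for y in(y0,y1) for z in(z0,z1)])
BOX=[blk(.006,.062,-.126,.126,0,.048),blk(-.062,.006,-.126,.126,0,.028)]
def rz(a):c,s=np.cos(a),np.sin(a);return np.array([[c,-s,0],[s,c,0],[0,0,1]])
LY=np.array([[0,0,1],[0,1,0],[-1,0,0.]]) # z->x
def up(v):return rz(v[2] if len(v)>2 else 0),np.array([v[0],v[1],0])
def lying(v):return rz(v[2])@LY,np.array([v[0],v[1],.019])
def sil(p,parts,R,t,S=4):
    m=np.zeros((480*S,640*S),np.uint8)
    for P in parts:
        u=proj(p,P@R.T+t); h=cv2.convexHull(np.round((u+.5)*S*16).astype(np.int32))
        cv2.fillConvexPoly(m,h,1,shift=4)
    return cv2.resize(m.astype(np.float32),(640,480),interpolation=cv2.INTER_AREA)
def fit(views,parts,pose,v0,step=(.01,.01,.15)):
    def cost(v):
        R,t=pose(v);c=0
        for p,m in views:
            s=sil(p,parts,R,t);c+=1-np.minimum(s,m).sum()/np.maximum(s,m).sum()
        return c/len(views)
    v0=np.array(v0,float);n=len(v0)
    sx=np.vstack([v0]+[v0+np.eye(n)[i]*step[i] for i in range(n)])
    r=minimize(cost,v0,method="Nelder-Mead",options=dict(initial_simplex=sx,xatol=1e-4,fatol=1e-4,maxiter=150))
    return r.x,r.fun
def masks(cam,t):return [(r["bbox"],r["mask"].astype(np.float32),r["score"]) for r in regions_of(cam,t)]
E
cat > m.py <<'E'
from h import *
P={c:snapshot(c) for c in("side","top")}
M={(c,t):masks(c,t) for c in P for t in("bottle_a","kit_box")}
def pick(c,t,u):
    b=[m for m in M[c,t] if np.linalg.norm([(m[0][0]+m[0][2])/2-u[0],(m[0][1]+m[0][3])/2-u[1]])<12]
    return b[0][1] if b else None
for name,parts,pose,v0,t in [("A",LARGE,up,[.66,-.28],"bottle_a"),("B",LARGE,up,[.48,-.145],"bottle_a"),
   ("C",LARGE,lying,[.54,-.31,np.radians(-150)],"bottle_a"),("box",BOX,up,[.55,.18,-.15],"kit_box")]:
    R,T=pose(v0);V={}
    for c in P:
        pr=np.vstack([proj(P[c],q@R.T+T) for q in parts]);u=(pr.min(0)+pr.max(0))/2
        m=pick(c,t,u)
        if m is not None:V[c]=(P[c],m)
        else: print(name,c,u,[np.round(x[0]) for x in M[c,t]])
    for k in list(V)+["both"]:
        x,f=fit([V[k]] if k!="both" else list(V.values()),parts,pose,v0)
        print(name,k,np.round(x,4),"iou",round(1-f,3))
E
python3 m.py
```

```text
A side [ 0.6528 -0.2781] iou 0.91
A top [ 0.6516 -0.2724] iou 0.775
A both [ 0.6523 -0.2758] iou 0.836
B side [ 0.4813 -0.1458] iou 0.877
B top [ 0.4797 -0.1406] iou 0.929
B both [ 0.48   -0.1407] iou 0.892
C side [ 0.5563 -0.3069 -2.5854] iou 0.927
C top [ 0.5557 -0.3041 -2.5557] iou 0.947
C both [ 0.5558 -0.3049 -2.5627] iou 0.928
box side [ 0.5597  0.1764 -0.19  ] iou 0.804
box top [ 0.559   0.1769 -0.1961] iou 0.77
box both [ 0.5592  0.1764 -0.1939] iou 0.785
```

```bash
cat >> h.py <<'E'
from scipy.spatial.transform import Rotation as Ro
def down(yaw): # tool y at azimuth yaw deg, z down
    a=np.radians(yaw);y=np.array([np.cos(a),np.sin(a),0]);z=np.array([0,0,-1.]);return np.c_[np.cross(y,z),y,z]
def go(pos,R=None):
    s=read_state();R0=s["orientation"];R=R0 if R is None else R
    d=R0.T@(np.array(pos)-s["tcp_pos"]);w=Ro.from_matrix(R0.T@R).as_rotvec()
    print("shift",np.round(d/.5,4).tolist(),"turn",np.round(np.degrees(w)/90,4).tolist(),"rows",round(max(np.linalg.norm(d)/.0625,np.degrees(np.linalg.norm(w))/10.7),1))
E
python3 - <<'E'
from h import *
print(np.round(snapshot("wrist")["tool_from_camera"],3))
go([.54,.17,.30],down(-11))
E
```

```text
[[-0.    -0.964 -0.265  0.068]
 [ 1.     0.    -0.    -0.   ]
 [ 0.001 -0.265  0.964 -0.143]
 [ 0.     0.     0.     1.   ]]
shift [-0.9347, -0.6609, -0.1374] turn [-0.0001, 0.0, 0.9346] rows 9.2
```

Emit:
step_arm(targets=[[[-0.93,-0.66,-0.14],[0,0,0.93]],[[-0.93,-0.66,-0.14],[0,0,0.93]],[[-0.93,-0.66,-0.14],[0,0,0.93]],[[-0.93,-0.66,-0.14],[0,0,0.93]],[[-0.93,-0.66,-0.14],[0,0,0.93]]], jaw=-1)

```text
t: 1.48
tcp_pos: [0.3798, 0.3752, 0.2701]
orientation: [[-0.326, 0.945, 0.001], [0.945, 0.326, 0.001], [0.001, 0.001, -1.0]]
wrist_force: [0.6, 1.2, 0.5]
opening: 0.0856
grip_force: 0.0
```

Run:
```python
from h import *
go([.54,.17,.30],down(-11))
```

```text
shift [-0.4924, 0.1689, -0.0601] turn [0.0005, -0.0006, 0.3339] rows 4.2
```

Emit:
step_arm(targets=[[[-0.492,0.169,-0.06],[0,0,0.334]],[[-0.492,0.169,-0.06],[0,0,0.334]],[[-0.492,0.169,-0.06],[0,0,0.334]],[[-0.492,0.169,-0.06],[0,0,0.334]],[[-0.492,0.169,-0.06],[0,0,0.334]]])

```text
t: 2.1
tcp_pos: [0.543, 0.1667, 0.3004]
orientation: [[0.194, 0.981, 0.003], [0.981, -0.194, -0.003], [-0.002, 0.004, -1.0]]
wrist_force: [-0.0, 0.1, -0.8]
opening: 0.0856
grip_force: 0.0
```

Emit:
step_arm(targets=[[[0,0,0],[0,0,0]],[[0,0,0],[0,0,0]]])

```text
t: 2.35
tcp_pos: [0.5389, 0.1751, 0.299]
orientation: [[0.181, 0.983, -0.002], [0.983, -0.181, 0.001], [0.001, -0.002, -1.0]]
wrist_force: [-1.0, 0.3, -0.2]
opening: 0.0856
grip_force: 0.0
```

Run:
```python
from h import *
p=wrist();save("w1",p["frame"]);np.save("w1.npy",p,allow_pickle=True)
ms=masks("wrist","kit_box");print([(np.round(m[0]),m[2]) for m in ms])
import pickle;pickle.dump((p,ms),open("w1.pkl","wb"))
x,f=fit([(p,ms[0][1])],BOX,up,[.559,.1764,-.194],(.005,.005,.05));print(x,1-f)
f=p["frame"].copy()
for w,col in(([.5592,.1764,-.194],(255,0,0)),(x,(0,255,0))):
    R,t=up(w)
    for P in BOX:
        for i in range(4):
            for j in (1,3,5,7):pass
        u=proj(p,P@R.T+t)
        for a,b in((1,3),(3,7),(7,5),(5,1)):cv2.line(f,*[tuple(int(v) for v in np.round(u[k])) for k in(a,b)],col,1)
save("w1o",f)
```

```text
[(array([267.,  45., 420., 320.]), 0.57), (array([387., 129., 401., 144.]), 0.37)]
[ 0.55854652  0.17710467 -0.19569436] 0.7773354649543762
```

View pics/w1o.png

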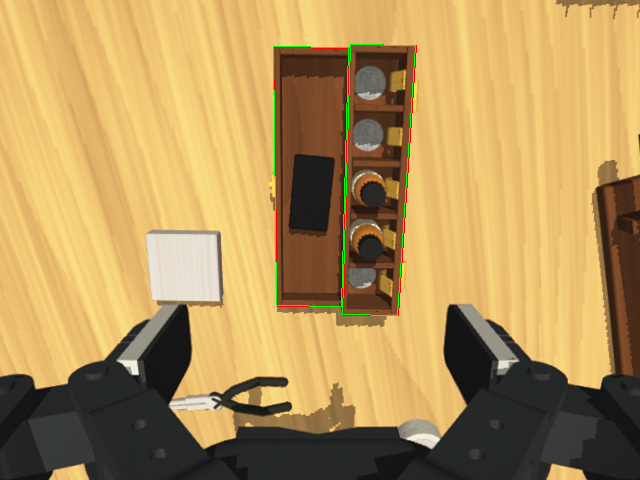

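Run:
```python
from h import *
go([.53,-.20,.28],down(-11))
```

```text
shift [-0.7408, 0.1182, 0.0375] turn [-0.0009, -0.0004, 0.0062] rows 6.0
```

Emit:
step_arm(targets=[[[-0.37,0.06,0.02],[0,0,0]],[[-0.37,0.06,0.02],[0,0,0]],[[-0.37,0.06,0.02],[0,0,0]]])

```text
t: 2.82
tcp_pos: [0.5351, -0.0145, 0.2894]
orientation: [[0.182, 0.983, 0.0], [0.983, -0.182, 0.0], [0.001, 0.0, -1.0]]
wrist_force: [0.6, -0.7, -0.1]
opening: 0.0854
grip_force: 0.0
```

Emit:
step_arm(targets=[[[-0.37,0.06,0.02],[0,0,0.006]],[[-0.37,0.06,0.02],[0,0,0.006]],[[-0.37,0.06,0.02],[0,0,0.006]],[[-0.37,0.06,0.02],[0,0,0.006]],[[-0.37,0.06,0.02],[0,0,0.006]]])

```text
t: 3.45
tcp_pos: [0.531, -0.2002, 0.2791]
orientation: [[0.193, 0.981, -0.0], [0.981, -0.193, 0.002], [0.001, -0.001, -1.0]]
wrist_force: [0.7, 0.9, 0.8]
opening: 0.0855
grip_force: 0.0
```

Run:
```python
from h import *
print(read_state()["tcp_pos"],read_state()["dq"].round(1))
p=wrist();f=p["frame"].copy()
ms=masks("wrist","bottle_a");print([(np.round(m[0]).astype(int).tolist(),round(m[2],2)) for m in ms])
for n,pose,v in(("A",up,[.652,-.275]),("B",up,[.480,-.1407]),("C",lying,[.5558,-.3049,-2.563])):
    R,t=pose(v);u=np.vstack([proj(p,q@R.T+t) for q in LARGE]);c=(u.min(0)+u.max(0))/2;print(n,c.round())
    best=min(ms,key=lambda m:np.hypot((m[0][0]+m[0][2])/2-c[0],(m[0][1]+m[0][3])/2-c[1]))
    x,g=fit([(p,best[1])],LARGE,pose,v,(.005,.005,.05));print(n,np.round(best[0]),x.round(4),round(1-g,3))
    R,t=pose(x)
    for q in LARGE:
        cv2.polylines(f,[cv2.convexHull(np.round(proj(p,q@R.T+t)).astype(np.int32))],True,(0,255,0),1)
save("w2",f)
```

```text
[ 0.53098365 -0.20020813  0.2791441 ] [-1.8 -0.3 -1.4  0.1 -0.  -0.1  0.1]
[([204, 218, 257, 278], 0.92), ([221, 120, 274, 166], 0.84), ([431, 220, 494, 282], 0.78), ([518, 332, 563, 366], 0.76), ([287, 278, 372, 361], 0.63), ([127, 173, 196, 229], 0.61)]
A [463. 253.]
A [431. 220. 494. 282.] [ 0.652  -0.2737] 0.955
B [247. 144.]
B [221. 120. 274. 166.] [ 0.4798 -0.1406] 0.948
C [332. 317.]
C [287. 278. 372. 361.] [ 0.5551 -0.3047 -2.5553] 0.966
```

View pics/w2.png

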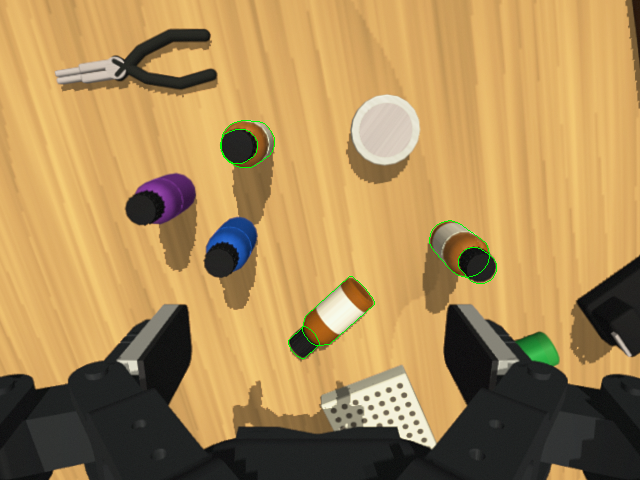

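The green outlines sit on the three brown bottles: A at (463,253), B at (247,144) and C at (332,317). Blue, purple and green are excluded. I'll start with B.

Run:
```python
from h import *
go([.48,-.1406,.13],down(-11))
```

```text
shift [0.0946, -0.123, 0.2986] turn [-0.0002, -0.001, 0.0006] rows 2.7
```

Emit:
step_arm(targets=[[[0.095,-0.123,0.299],[0,0,0]],[[0.095,-0.123,0.299],[0,0,0]],[[0.095,-0.123,0.299],[0,0,0]],[[0.095,-0.123,0.299],[0,0,0]],[[0.095,-0.123,0.299],[0,0,0]]])

```text
t: 4.18
tcp_pos: [0.4819, -0.1437, 0.1316]
orientation: [[0.193, 0.981, 0.004], [0.981, -0.193, -0.002], [-0.001, 0.004, -1.0]]
wrist_force: [0.8, -1.1, 0.2]
opening: 0.0854
grip_force: 0.0
```

Run:
```python
from h import *
go([.48,-.1406,.046],down(-11))
```

```text
shift [0.0054, -0.0056, 0.1711] turn [0.0028, 0.0006, -0.0013] rows 1.4
```

Emit:
step_arm(targets=[[[0.004,-0.003,0.06],[0,0,0]],[[0.004,-0.003,0.12],[0,0,0]],[[0.004,-0.003,0.171],[0,0,0]],[[0.004,-0.003,0.171],[0,0,0]],[[0.004,-0.003,0.171],[0,0,0]]])

```text
t: 4.8
tcp_pos: [0.4804, -0.1421, 0.0461]
orientation: [[0.195, 0.981, 0.004], [0.981, -0.195, -0.002], [-0.001, 0.004, -1.0]]
wrist_force: [0.5, -0.8, -0.2]
opening: 0.0856
grip_force: 0.0
```

Emit:
step_arm(targets=[[[0,0,0],[0,0,0]],[[0,0,0],[0,0,0]],[[0,0,0],[0,0,0]],[[0,0,0],[0,0,0]],[[0,0,0],[0,0,0]]], jaw=1)

```text
t: 5.42
tcp_pos: [0.4792, -0.1413, 0.0454]
orientation: [[0.194, 0.981, 0.002], [0.981, -0.194, -0.0], [0.0, 0.002, -1.0]]
wrist_force: [-0.1, 0.0, 6.2]
opening: 0.0359
grip_force: 59.2
```

Run:
```python
from h import *
go([.48,-.1406,.046],down(-11)); go([.48,-.14,.16],down(-11))
```

```text
shift [0.0016, 0.0013, -0.0013] turn [0.0012, -0.0, -0.0023] rows 0.0
shift [0.0028, 0.0015, -0.2293] turn [0.0012, -0.0, -0.0023] rows 1.8
```

```bash
cat >> h.py <<'E'
BX=np.array([.5588,.1768]);BA=-.195
def cell(i,x=.032):return np.r_[BX+rz(BA)[:2,:2]@[x,-.098+.049*i],.006]
E
python3 - <<'E'
from h import *
print(cell(3),cell(4),cell(0)); c=cell(3)
go([c[0],c[1],.16],down(-11.2))
E
```

```text
[0.59968809 0.21867081 0.006     ] [0.60918265 0.26674214 0.006     ] [0.5712044 0.0744568 0.006    ]
shift [0.753, 0.097, -0.2291] turn [0.0012, -0.0, -0.0] rows 6.3
```

Emit:
step_arm(targets=[[[0,0,-0.1],[0,0,0]],[[0,0,-0.2],[0,0,0]],[[0,0,-0.23],[0,0,0]]])

```text
t: 5.8
tcp_pos: [0.4797, -0.1416, 0.1621]
orientation: [[0.194, 0.981, 0.005], [0.981, -0.194, -0.001], [-0.0, 0.005, -1.0]]
wrist_force: [1.3, -0.4, -1.9]
opening: 0.0357
grip_force: 60.8
```

Emit:
step_arm(targets=[[[0.1,0.013,0],[0,0,0]],[[0.21,0.027,0],[0,0,0]],[[0.32,0.041,0],[0,0,0]],[[0.43,0.055,0],[0,0,0]],[[0.5,0.064,0],[0,0,0]]])

```text
t: 6.42
tcp_pos: [0.5577, 0.102, 0.1577]
orientation: [[0.19, 0.982, -0.003], [0.982, -0.19, 0.001], [0.0, -0.003, -1.0]]
wrist_force: [0.0, -0.6, -1.5]
opening: 0.0358
grip_force: 60.8
```

Emit:
step_arm(targets=[[[0.1,0.013,0],[0,0,0]],[[0.18,0.023,0],[0,0,0]],[[0.24,0.031,0],[0,0,0]],[[0.253,0.033,0],[0,0,0]],[[0.253,0.033,0],[0,0,0]]])

```text
t: 7.05
tcp_pos: [0.5984, 0.2177, 0.1584]
orientation: [[0.195, 0.981, -0.002], [0.981, -0.195, -0.002], [-0.002, -0.002, -1.0]]
wrist_force: [0.2, -0.7, -1.7]
opening: 0.036
grip_force: 60.8
```

Emit:
step_arm(targets=[[[0,0,0],[0,0,0]],[[0,0,0],[0,0,0]]])

```text
t: 7.3
tcp_pos: [0.5992, 0.2171, 0.1596]
orientation: [[0.197, 0.98, -0.0], [0.98, -0.197, -0.001], [-0.001, 0.0, -1.0]]
wrist_force: [0.1, 0.2, -1.1]
opening: 0.0356
grip_force: 60.8
```

Run:
```python
from h import *
c=cell(3);go([c[0],c[1],.108],down(-11.2));print(read_state()["wrist_force"])
```

```text
shift [0.0033, 0.0004, 0.1033] turn [0.0, 0.0004, -0.0016] rows 0.8
[ 0.06653247  0.24942445 -1.12099115]
```

Emit:
step_arm(targets=[[[0.002,0,0.05],[0,0,0]],[[0.002,0,0.09],[0,0,0]],[[0.002,0,0.103],[0,0,0]],[[0.002,0,0.103],[0,0,0]]])

```text
t: 7.8
tcp_pos: [0.5994, 0.2194, 0.108]
orientation: [[0.195, 0.981, -0.0], [0.981, -0.195, -0.0], [-0.0, -0.0, -1.0]]
wrist_force: [0.5, 0.4, -1.1]
opening: 0.0357
grip_force: 60.8
```

Emit:
step_arm(targets=[[[0,0,0.012],[0,0,0]],[[0,0,0.024],[0,0,0]],[[0,0,0.036],[0,0,0]],[[0,0,0.042],[0,0,0]],[[0,0,0.042],[0,0,0]]])

```text
t: 8.43
tcp_pos: [0.5992, 0.2198, 0.0865]
orientation: [[0.194, 0.981, -0.001], [0.981, -0.194, -0.0], [-0.0, -0.001, -1.0]]
wrist_force: [0.9, 0.5, -1.6]
opening: 0.0356
grip_force: 60.8
```

Run:
```python
from h import *
c=cell(3);go([c[0],c[1],.0514],down(-11.2));print(read_state()["wrist_force"])
p=wrist();save("w3",p["frame"][200:480,120:520])
```

```text
shift [-0.002, 0.0015, 0.0703] turn [-0.0004, 0.0002, -0.0] rows 0.6
[ 0.89872022  0.54525957 -1.64150192]
```

View pics/w3.png

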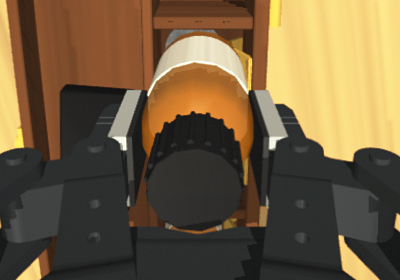

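The bottle is inside the cell mouth, held between the pads, with no contact force. I'll press on slowly.

Emit:
step_arm(targets=[[[-0.001,0,0.01],[0,0,0]],[[-0.001,0,0.02],[0,0,0]],[[-0.001,0,0.03],[0,0,0]],[[-0.001,0,0.04],[0,0,0]],[[-0.001,0,0.05],[0,0,0]]])

```text
t: 9.1
tcp_pos: [0.5984, 0.2196, 0.0611]
orientation: [[0.194, 0.981, -0.002], [0.981, -0.194, -0.0], [-0.0, -0.002, -1.0]]
wrist_force: [-3.1, 1.5, 0.2]
opening: 0.0355
grip_force: 60.8
```

Emit:
step_arm(targets=[[[0,0,0.006],[0,0,0]],[[0,0,0.012],[0,0,0]],[[0,0,0.018],[0,0,0]],[[0,0,0.02],[0,0,0]],[[0,0,0.02],[0,0,0]]])

```text
t: 9.72
tcp_pos: [0.599, 0.2194, 0.0517]
orientation: [[0.194, 0.981, -0.001], [0.981, -0.194, -0.0], [-0.0, -0.001, -1.0]]
wrist_force: [-2.5, 0.9, -0.6]
opening: 0.0357
grip_force: 60.8
```

Emit:
step_arm(targets=[[[0,0,0.002],[0,0,0]],[[0,0,0.004],[0,0,0]],[[0,0,0.004],[0,0,0]]])

```text
t: 10.1
tcp_pos: [0.5993, 0.2195, 0.0514]
orientation: [[0.194, 0.981, -0.0], [0.981, -0.194, 0.001], [0.001, -0.0, -1.0]]
wrist_force: [-5.1, -0.3, 7.2]
opening: 0.0359
grip_force: 61.5
```

Emit:
step_arm(targets=[[[0,0,0],[0,0,0]],[[0,0,0],[0,0,0]],[[0,0,0],[0,0,0]],[[0,0,0],[0,0,0]]], jaw=-1)

```text
t: 10.6
tcp_pos: [0.5997, 0.2193, 0.0498]
orientation: [[0.194, 0.981, 0.001], [0.981, -0.194, -0.0], [-0.0, 0.001, -1.0]]
wrist_force: [0.7, -0.4, 0.7]
opening: 0.0853
grip_force: 0.0
```

Emit:
step_arm(targets=[[[0,0,-0.06],[0,0,0]],[[0,0,-0.17],[0,0,0]],[[0,0,-0.28],[0,0,0]],[[0,0,-0.28],[0,0,0]]])

```text
t: 11.1
tcp_pos: [0.6029, 0.2195, 0.1955]
orientation: [[0.194, 0.981, 0.012], [0.981, -0.194, 0.003], [0.005, 0.011, -1.0]]
wrist_force: [0.4, -0.9, 0.8]
opening: 0.0854
grip_force: 0.0
```

Run:
```python
from h import *
p=wrist();save("w4",p["frame"])
ms=masks("wrist","bottle_a");print([(np.round(m[0]).astype(int).tolist(),round(m[2],2)) for m in ms])
c=cell(3,.030)
def uz(v):return np.eye(3),np.array(v)
R,t=uz(c);u=np.vstack([proj(p,q+t) for q in LARGE]);print((u.min(0)+u.max(0))/2, "B x,y expected",c)
for m in ms[:2]:print(fit([(p,m[1])],[LARGE[1]]+LARGE[:1],lambda v:(np.eye(3),np.r_[v[:2],.006]),c[:2],(.005,.005)))
go([.652,-.2737,.24],down(-11))
```

```text
[([281, 194, 336, 263], 0.55)]
[308.70189667 225.58621121] B x,y expected [0.59772599 0.21905834 0.006     ]
(array([0.59779592, 0.22020519]), np.float64(0.07910507917404175))
shift [-0.947, 0.295, -0.0999] turn [0.0005, -0.0005, -0.0022] rows 8.0
```

Emit:
step_arm(targets=[[[-0.47,0.15,-0.09],[0,0,0]],[[-0.47,0.15,-0.09],[0,0,0]],[[-0.47,0.15,-0.09],[0,0,0]],[[-0.47,0.15,-0.09],[0,0,0]]])

```text
t: 11.7
tcp_pos: [0.6262, -0.0264, 0.2329]
orientation: [[0.194, 0.981, -0.004], [0.981, -0.194, 0.0], [-0.0, -0.004, -1.0]]
wrist_force: [1.6, -0.1, 0.7]
opening: 0.0855
grip_force: 0.0
```

Emit:
step_arm(targets=[[[-0.475,0.147,0.08],[0,0,0]],[[-0.475,0.147,0.08],[0,0,0]],[[-0.475,0.147,0.08],[0,0,0]],[[-0.475,0.147,0.08],[0,0,0]],[[-0.475,0.147,0.08],[0,0,0]]])

```text
t: 12.32
tcp_pos: [0.6486, -0.2804, 0.1909]
orientation: [[0.205, 0.979, -0.008], [0.979, -0.205, -0.004], [-0.005, -0.007, -1.0]]
wrist_force: [-0.0, -0.6, -0.8]
opening: 0.0853
grip_force: 0.0
```

Emit:
step_arm(targets=[[[0,0,0],[0,0,0]]])

```text
t: 12.45
tcp_pos: [0.6523, -0.2717, 0.1924]
orientation: [[0.195, 0.981, -0.003], [0.981, -0.195, 0.002], [0.002, -0.004, -1.0]]
wrist_force: [1.1, 0.1, 0.4]
opening: 0.0852
grip_force: 0.0
```

Run:
```python
from h import *
go([.652,-.2737,.13],down(-11))
p=wrist();ms=masks("wrist","bottle_a")
for m in ms:
    x,g=fit([(p,m[1])],LARGE,up,[.652,-.2737],(.005,.005));print(np.round(m[0]),x.round(4),round(1-g,3))
```

```text
shift [-0.0044, 0.0006, 0.1249] turn [-0.0023, -0.0012, -0.0028] rows 1.0
[  0. 183.  80. 252.] [ 0.652  -0.2737] 0.0
[350. 331. 455. 408.] [ 0.652  -0.2737] 0.0
[135. 262. 222. 326.] [ 0.652  -0.2737] 0.0
[288. 188. 347. 265.] [ 0.6517 -0.2732] 0.965
```

Emit:
step_arm(targets=[[[-0.003,0,0.08],[0,0,0]],[[-0.003,0,0.16],[0,0,0]],[[-0.003,0,0.24],[0,0,0]],[[-0.003,0,0.293],[0,0,0]],[[-0.003,0,0.293],[0,0,0]]])

```text
t: 13.18
tcp_pos: [0.6519, -0.2701, 0.0457]
orientation: [[0.191, 0.982, -0.005], [0.982, -0.191, 0.004], [0.003, -0.005, -1.0]]
wrist_force: [0.9, 0.9, -0.1]
opening: 0.0852
grip_force: 0.0
```

Emit:
step_arm(targets=[[[0,0,0],[0,0,0]],[[0,0,0],[0,0,0]],[[0,0,0],[0,0,0]],[[0,0,0],[0,0,0]],[[0,0,0],[0,0,0]]], jaw=1)

```text
t: 13.8
tcp_pos: [0.6536, -0.2742, 0.0503]
orientation: [[0.194, 0.981, 0.002], [0.981, -0.194, -0.001], [-0.0, 0.003, -1.0]]
wrist_force: [-1.8, 0.7, 6.0]
opening: 0.0355
grip_force: 59.8
```

Emit:
step_arm(targets=[[[0,0,-0.1],[0,0,0]],[[0,0,-0.2],[0,0,0]],[[0,0,-0.25],[0,0,0]],[[0,0,-0.25],[0,0,0]]])

```text
t: 14.3
tcp_pos: [0.6538, -0.2746, 0.1759]
orientation: [[0.194, 0.981, 0.005], [0.981, -0.194, -0.002], [-0.001, 0.005, -1.0]]
wrist_force: [0.4, -0.7, -1.7]
opening: 0.0355
grip_force: 60.5
```

Run:
```python
from h import *
c=cell(0);go([c[0],c[1],.165],down(-11.2))
```

```text
shift [0.6527, -0.2979, 0.0194] turn [0.0033, 0.0008, -0.0001] rows 5.7
```

Emit:
step_arm(targets=[[[0.1,-0.045,0],[0,0,0]],[[0.21,-0.096,0],[0,0,0]],[[0.32,-0.146,0.01],[0,0,0]],[[0.43,-0.197,0.015],[0,0,0]],[[0.5,-0.228,0.019],[0,0,0]]])

```text
t: 14.92
tcp_pos: [0.5871, -0.0016, 0.1613]
orientation: [[0.19, 0.982, -0.005], [0.982, -0.19, 0.002], [0.001, -0.005, -1.0]]
wrist_force: [0.4, -0.0, -0.7]
opening: 0.0356
grip_force: 60.5
```

Emit:
step_arm(targets=[[[0.08,-0.036,0],[0,0,0]],[[0.13,-0.06,0],[0,0,0]],[[0.15,-0.07,0],[0,0,0]],[[0.15,-0.07,0],[0,0,0]],[[0.15,-0.07,0],[0,0,0]]])

```text
t: 15.55
tcp_pos: [0.57, 0.0717, 0.1636]
orientation: [[0.197, 0.98, 0.0], [0.98, -0.197, -0.002], [-0.002, 0.0, -1.0]]
wrist_force: [-0.9, 0.7, -0.1]
opening: 0.0352
grip_force: 60.5
```

Run:
```python
from h import *
c=cell(0);go([c[0],c[1]-.001,.112],down(-11.2))
```

```text
shift [0.004, 0.0017, 0.1032] turn [0.0003, 0.0011, -0.0019] rows 0.8
```

Emit:
step_arm(targets=[[[0.003,0.001,0.05],[0,0,0]],[[0.003,0.001,0.09],[0,0,0]],[[0.003,0.001,0.103],[0,0,0]],[[0.003,0.001,0.103],[0,0,0]],[[0.003,0.001,0.103],[0,0,0]]])

```text
t: 16.18
tcp_pos: [0.5713, 0.0749, 0.1131]
orientation: [[0.195, 0.981, 0.002], [0.981, -0.195, -0.0], [0.0, 0.002, -1.0]]
wrist_force: [0.1, 1.0, -0.9]
opening: 0.0355
grip_force: 60.5
```

Emit:
step_arm(targets=[[[0,0,0.01],[0,0,0]],[[0,0,0.02],[0,0,0]],[[0,0,0.03],[0,0,0]],[[0,0,0.04],[0,0,0]],[[0,0,0.04],[0,0,0]]])

```text
t: 16.8
tcp_pos: [0.5706, 0.0753, 0.0918]
orientation: [[0.194, 0.981, -0.0], [0.981, -0.194, -0.0], [-0.0, -0.0, -1.0]]
wrist_force: [0.5, 0.7, -1.4]
opening: 0.0356
grip_force: 60.5
```

Run:
```python
from h import *
c=cell(0);go([c[0],c[1]-.001,.0563],down(-11.2));print(read_state()["wrist_force"])
```

```text
shift [-0.0034, 0.0018, 0.071] turn [-0.0, 0.0002, -0.0001] rows 0.6
[ 0.52092276  0.68715521 -1.3850328 ]
```

Emit:
step_arm(targets=[[[-0.003,0.001,0.01],[0,0,0]],[[-0.003,0.001,0.02],[0,0,0]],[[-0.003,0.001,0.03],[0,0,0]],[[-0.003,0.001,0.04],[0,0,0]],[[-0.003,0.001,0.05],[0,0,0]]])

```text
t: 17.42
tcp_pos: [0.5704, 0.074, 0.0669]
orientation: [[0.194, 0.981, -0.001], [0.981, -0.194, 0.0], [0.0, -0.001, -1.0]]
wrist_force: [-0.6, 0.0, 1.2]
opening: 0.0353
grip_force: 60.7
```

Emit:
step_arm(targets=[[[0,0,0.006],[0,0,0]],[[0,0,0.012],[0,0,0]],[[0,0,0.018],[0,0,0]],[[0,0,0.022],[0,0,0]],[[0,0,0.022],[0,0,0]]])

```text
t: 18.05
tcp_pos: [0.5704, 0.0739, 0.0564]
orientation: [[0.194, 0.981, -0.001], [0.981, -0.194, 0.0], [0.0, -0.001, -1.0]]
wrist_force: [-2.1, 0.4, 2.7]
opening: 0.0358
grip_force: 60.9
```

Emit:
step_arm(targets=[[[0,0,0.002],[0,0,0]],[[0,0,0.004],[0,0,0]],[[0,0,0.004],[0,0,0]]])

```text
t: 18.42
tcp_pos: [0.5705, 0.0739, 0.0562]
orientation: [[0.194, 0.981, -0.0], [0.981, -0.194, 0.001], [0.001, -0.001, -1.0]]
wrist_force: [-6.3, 0.3, 14.4]
opening: 0.0348
grip_force: 62.1
```

Emit:
step_arm(targets=[[[0,0,0],[0,0,0]],[[0,0,0],[0,0,0]],[[0,0,0],[0,0,0]],[[0,0,0],[0,0,0]]], jaw=-1)

```text
t: 18.92
tcp_pos: [0.5708, 0.0737, 0.054]
orientation: [[0.194, 0.981, 0.0], [0.981, -0.194, -0.0], [-0.0, 0.0, -1.0]]
wrist_force: [-0.1, 0.0, -0.5]
opening: 0.0849
grip_force: 0.0
```

Emit:
step_arm(targets=[[[0,0,-0.06],[0,0,0]],[[0,0,-0.17],[0,0,0]],[[0,0,-0.29],[0,0,0]],[[0,0,-0.4],[0,0,0]],[[0,0,-0.4],[0,0,0]]])

```text
t: 19.55
tcp_pos: [0.5737, 0.0732, 0.2593]
orientation: [[0.195, 0.981, 0.011], [0.981, -0.195, 0.001], [0.003, 0.011, -1.0]]
wrist_force: [-0.2, 0.3, -0.3]
opening: 0.0856
grip_force: 0.0
```

```bash
cat >> h.py <<'E'
CB=np.array([.5551,-.3047,.019]);CY=-2.5553
b=-np.array([np.cos(CY),np.sin(CY),0]);DN=np.array([0,0,-1.])
def tilt(t,yy=None): # z tilted t rad from down towards b
    z=b*np.sin(t)+DN*np.cos(t);y=np.array([-b[1],b[0],0])*-1;return np.c_[np.cross(y,z),y,z]
E
python3 - <<'E'
from h import *
p=wrist();save("w5",p["frame"])
R=tilt(np.pi/4);G=CB-.045*b+.0085*R[:,2];print(G);print(R.round(3))
go(G-.12*R[:,2]+[0,0,.06],tilt(0)); go(G-.12*R[:,2],R)
print(read_state()["joints"].round(1))
E
```

```text
[ 0.52262176 -0.32627203  0.01298959]
[[ 0.589  0.553  0.589]
 [ 0.391 -0.833  0.391]
 [ 0.707 -0.    -0.707]]
shift [-0.9237, -0.0621, 0.1949] turn [0.0022, -0.0021, 0.5022] rows 7.6
shift [-0.9239, -0.0626, 0.3149] turn [-0.1949, 0.4711, 0.4763] rows 7.8
[-29.2  29.6  31.3  93.  -17.   61.9  -4.3]
```

View pics/w5.png

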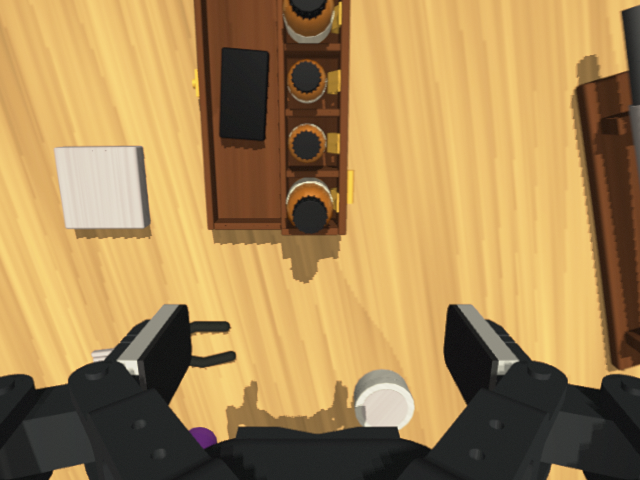

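The picture shows A seated at (310,205) in cell 0, B seated above, and the small bottles untouched. Next is bottle C.

Emit:
step_arm(targets=[[[-0.92,-0.06,0.1],[0,0,0.5]],[[-0.92,-0.06,0.1],[0,0,0.5]],[[-0.92,-0.06,0.1],[0,0,0.5]],[[-0.92,-0.06,0.1],[0,0,0.5]],[[-0.92,-0.06,0.1],[0,0,0.5]]], jaw=-0.5)

```text
t: 20.23
tcp_pos: [0.4892, -0.2271, 0.2183]
orientation: [[0.832, 0.555, -0.004], [0.555, -0.832, 0.001], [-0.002, -0.003, -1.0]]
wrist_force: [1.1, -0.6, 0.1]
opening: 0.0641
grip_force: 0.0
```

Run:
```python
from h import *
R=tilt(np.pi/4);G=CB-.045*b+.0085*R[:,2]
go(G-.14*R[:,2],R)
```

```text
shift [-0.2521, 0.2023, 0.2127] turn [-0.0023, 0.5015, 0.0006] rows 4.2
```

Emit:
step_arm(targets=[[[-0.252,0.202,0.05],[0,0.5,0]],[[-0.252,0.202,0.05],[0,0.5,0]],[[-0.252,0.202,0.05],[0,0.5,0]],[[-0.252,0.202,0.213],[0,0.5,0]],[[-0.252,0.202,0.213],[0,0.5,0]]])

```text
t: 20.85
tcp_pos: [0.4382, -0.3807, 0.1091]
orientation: [[0.592, 0.55, 0.588], [0.383, -0.835, 0.395], [0.709, -0.008, -0.706]]
wrist_force: [1.8, 0.5, -0.1]
opening: 0.0641
grip_force: 0.0
```

Emit:
step_arm(targets=[[[0,0,0],[0,0,0]],[[0,0,0],[0,0,0]]])

```text
t: 21.1
tcp_pos: [0.4433, -0.3796, 0.1147]
orientation: [[0.587, 0.558, 0.587], [0.395, -0.83, 0.394], [0.707, 0.0, -0.707]]
wrist_force: [0.0, 0.2, 0.8]
opening: 0.0641
grip_force: 0.0
```

Run:
```python
from h import *
print(read_state()["joints"].round(1))
R=tilt(np.pi/4);G=CB-.045*b+.0085*R[:,2]
p=wrist();ms=masks("wrist","bottle_c");save("w6",p["frame"])
rs=[(m[0],*fit([(p,m[1])],LARGE,lying,[CB[0],CB[1],CY],(.005,.005,.05))) for m in ms]
m,x,g=min(rs,key=lambda r:r[2]);print(np.round(m),x.round(4),1-g)
go(G,R)
```

```text
[ 51.3  44.4  13.9 106.7 -67.2  61.9  57.1]
[287. 163. 347. 309.] [ 0.5553 -0.3043 -2.5557] 0.9573150873184204
shift [-0.0117, -0.0011, 0.2797] turn [-0.0018, -0.0, 0.0049] rows 2.2
```

Emit:
step_arm(targets=[[[-0.01,0,0.08],[0,0,0.003]],[[-0.01,0,0.16],[0,0,0.003]],[[-0.01,0,0.24],[0,0,0.003]],[[-0.01,0,0.278],[0,0,0.003]],[[-0.01,0,0.278],[0,0,0.003]]])

```text
t: 21.82
tcp_pos: [0.523, -0.3256, 0.0135]
orientation: [[0.587, 0.557, 0.587], [0.392, -0.83, 0.396], [0.708, -0.002, -0.706]]
wrist_force: [0.2, -0.3, 0.3]
opening: 0.064
grip_force: 0.0
```

Run:
```python
from h import *
R=tilt(np.pi/4);G=CB-.045*b+.0085*R[:,2]
go(G,R);print(read_state()["joints"].round(1))
```

```text
shift [-0.0018, 0.0007, -0.0003] turn [-0.003, -0.0011, 0.0013] rows 0.0
[ 50.   53.6   0.5 107.5 -77.4  46.6  63.6]
```

Emit:
step_arm(targets=[[[0,0,0],[0,0,0]],[[0,0,0],[0,0,0]],[[0,0,0],[0,0,0]],[[0,0,0],[0,0,0]],[[0,0,0],[0,0,0]]], jaw=1)

```text
t: 22.45
tcp_pos: [0.5208, -0.3289, 0.0137]
orientation: [[0.589, 0.553, 0.589], [0.39, -0.833, 0.392], [0.708, -0.001, -0.707]]
wrist_force: [-3.3, -0.6, 6.7]
opening: 0.0358
grip_force: 60.4
```

Emit:
step_arm(targets=[[[0.07,0,-0.07],[0,0,0]],[[0.14,0,-0.14],[0,0,0]],[[0.19,0,-0.19],[0,0,0]],[[0.19,0,-0.19],[0,-0.11,0]],[[0.19,0,-0.19],[0,-0.22,0]]])

```text
t: 23.08
tcp_pos: [0.5197, -0.3299, 0.1474]
orientation: [[0.758, 0.55, 0.35], [0.499, -0.835, 0.233], [0.42, -0.002, -0.907]]
wrist_force: [-1.0, 0.4, -1.8]
opening: 0.0359
grip_force: 60.4
```

Run:
```python
from h import *
go([.50,-.29,.18],tilt(-np.pi/4));print(read_state()["joints"].round(1))
```

```text
shift [0.0374, -0.0884, -0.0544] turn [-0.0016, -0.7762, -0.0023] rows 6.5
[ 31.9  37.   16.1 101.9 -48.5  48.1  23.1]
```

Emit:
step_arm(targets=[[[0.03,-0.04,-0.05],[0,-0.1,0]],[[0.04,-0.09,-0.054],[0,-0.2,0]],[[0.04,-0.09,-0.054],[0,-0.3,0]],[[0.04,-0.09,-0.054],[0,-0.4,0]],[[0.04,-0.09,-0.054],[0,-0.5,0]]])

```text
t: 23.7
tcp_pos: [0.502, -0.2864, 0.1803]
orientation: [[0.782, 0.554, -0.286], [0.521, -0.833, -0.188], [-0.343, -0.002, -0.939]]
wrist_force: [-0.6, 0.0, -1.9]
opening: 0.0361
grip_force: 60.5
```

Emit:
step_arm(targets=[[[0,0,0],[0,-0.1,0]],[[0,0,0],[0,-0.2,0]],[[0,0,0],[0,-0.276,0]],[[0,0,0],[0,-0.276,0]],[[0,0,0],[0,-0.276,0]]])

```text
t: 24.32
tcp_pos: [0.5009, -0.2879, 0.1804]
orientation: [[0.593, 0.552, -0.586], [0.394, -0.834, -0.386], [-0.702, -0.002, -0.712]]
wrist_force: [-0.2, 0.3, -0.7]
opening: 0.036
grip_force: 60.5
```

Run:
```python
from h import *
go([.50,-.29,.18],tilt(-np.pi/4));print(read_state()["joints"].round(1))
p=snapshot("side");R,t=np.eye(3),np.array([.50,-.29,.15]);u=proj(p,t[None])[0].astype(int)
f=p["frame"];y,x=max(u[1]-100,0),max(u[0]-130,0);save("s7",cv2.resize(f[y:y+200,x:x+260],None,fx=2.5,fy=2.5))
```

```text
shift [-0.0022, 0.0026, 0.0033] turn [-0.0018, -0.0046, 0.0003] rows 0.0
[-10.6  55.9  48.   81.1   0.8  78.2 -27.1]
```

View pics/s7.png

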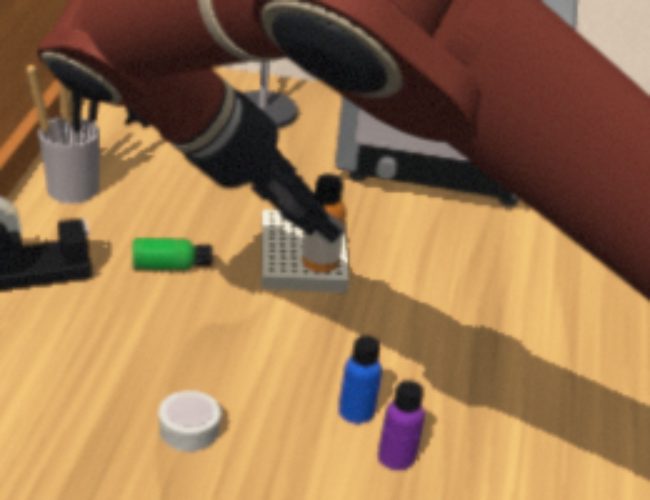

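Run:
```python
from h import *
s=read_state();s["tcp_pos"];R=tilt(-np.pi/4)
go([.555,-.30,.06],R); go([.555,-.30,.041],R)
print((s["orientation"].T@[0,0,-.001]/.5).round(4))
```

```text
shift [0.2252, 0.0797, 0.118] turn [-0.0019, -0.005, -0.0005] rows 2.1
shift [0.2519, 0.0798, 0.145] turn [-0.0019, -0.005, -0.0005] rows 2.4
[0.0014 0.     0.0014]
```

Emit:
step_arm(targets=[[[0.08,0.03,0.04],[0,0,0]],[[0.16,0.06,0.085],[0,0,0]],[[0.21,0.08,0.105],[0,0,0]],[[0.225,0.08,0.118],[0,-0.005,0]],[[0.225,0.08,0.118],[0,-0.005,0]]])

```text
t: 25.0
tcp_pos: [0.555, -0.2991, 0.0593]
orientation: [[0.587, 0.552, -0.592], [0.392, -0.834, -0.389], [-0.708, -0.003, -0.706]]
wrist_force: [0.4, 0.4, 0.5]
opening: 0.0362
grip_force: 60.5
```

Emit:
step_arm(targets=[[[0.006,0,0.006],[0,0,0]],[[0.012,0,0.012],[0,0,0]],[[0.018,0,0.018],[0,0,0]],[[0.018,0,0.018],[0,0,0]]])

```text
t: 25.5
tcp_pos: [0.5556, -0.2983, 0.0454]
orientation: [[0.586, 0.553, -0.592], [0.393, -0.833, -0.39], [-0.708, -0.004, -0.706]]
wrist_force: [-1.2, -0.1, -1.6]
opening: 0.0361
grip_force: 60.5
```

Emit:
step_arm(targets=[[[0.003,0,0.003],[0,0,0]],[[0.005,0,0.005],[0,0,0]],[[0.005,0,0.005],[0,0,0]]])

```text
t: 25.88
tcp_pos: [0.5558, -0.2988, 0.0439]
orientation: [[0.586, 0.553, -0.592], [0.391, -0.833, -0.391], [-0.709, -0.002, -0.705]]
wrist_force: [0.0, 1.6, 4.6]
opening: 0.0362
grip_force: 61.1
```

Emit:
step_arm(targets=[[[0,0,0],[0,0,0]],[[0,0,0],[0,0,0]],[[0,0,0],[0,0,0]]], jaw=-0.5)

```text
t: 26.25
tcp_pos: [0.5556, -0.2986, 0.0419]
orientation: [[0.587, 0.553, -0.591], [0.393, -0.833, -0.39], [-0.708, -0.004, -0.706]]
wrist_force: [-0.5, 0.2, 0.2]
opening: 0.0639
grip_force: 0.0
```

Emit:
step_arm(targets=[[[0,0,-0.03],[0,0,0]],[[0,0,-0.1],[0,0,0]],[[0,0,-0.2],[0,0,0]],[[0,0,-0.26],[0,0,0]],[[-0.08,0,-0.34],[0,0.11,0]]])

```text
t: 26.88
tcp_pos: [0.6346, -0.2405, 0.1748]
orientation: [[0.665, 0.561, -0.493], [0.467, -0.827, -0.313], [-0.583, -0.022, -0.812]]
wrist_force: [0.4, -0.0, -0.9]
opening: 0.0641
grip_force: 0.0
```

Run:
```python
from h import *
go([.561,-.33,.24],down(-11));
R=read_state()["orientation"]; print(R.round(3))
```

```text
shift [-0.2575, 0.0625, 0.0226] turn [-0.1679, 0.3702, -0.4772] rows 5.3
[[ 0.665  0.561 -0.493]
 [ 0.467 -0.827 -0.313]
 [-0.583 -0.022 -0.812]]
```

Emit:
step_arm(targets=[[[0.1,0,-0.12],[-0.03,0.06,-0.08]],[[-0.1,0.03,-0.05],[-0.06,0.13,-0.17]],[[-0.2575,0.0625,0.0226],[-0.168,0.37,-0.477]],[[-0.2575,0.0625,0.0226],[-0.168,0.37,-0.477]],[[-0.2575,0.0625,0.0226],[-0.168,0.37,-0.477]]], jaw=-1)

```text
t: 27.5
tcp_pos: [0.5521, -0.3424, 0.2599]
orientation: [[0.26, 0.966, -0.008], [0.964, -0.26, -0.053], [-0.054, 0.006, -0.999]]
wrist_force: [0.9, 0.4, -0.5]
opening: 0.0858
grip_force: 0.0
```

Run:
```python
from h import *
go([.561,-.32,.24],down(-11))
```

```text
shift [0.05, 0.0051, 0.0373] turn [0.0029, 0.0343, -0.0455] rows 0.5
```

Emit:
step_arm(targets=[[[0.05,0.005,0.037],[0,0.034,-0.045]],[[0.05,0.005,0.037],[0,0.034,-0.045]],[[0.05,0.005,0.037],[0,0.034,-0.045]],[[0.05,0.005,0.037],[0,0.034,-0.045]]])

```text
t: 28.0
tcp_pos: [0.5663, -0.3137, 0.2364]
orientation: [[0.186, 0.983, 0.001], [0.983, -0.186, 0.001], [0.001, 0.001, -1.0]]
wrist_force: [0.7, 0.3, 0.0]
opening: 0.0854
grip_force: 0.0
```

Run:
```python
from h import *
p=wrist();ms=masks("wrist","bottle_a")
rs=[(m[0],*fit([(p,m[1])],LARGE,up,[.561,-.295],(.005,.005))) for m in ms]
m,x,g=min(rs,key=lambda r:r[2]);print(np.round(m),x.round(4),1-g)
go([x[0],x[1],.13],down(-11));go([x[0],x[1],.048],down(-11))
```

```text
[277. 159. 328. 217.] [ 0.5592 -0.2955] 0.9706280827522278
shift [0.0324, -0.0202, 0.2122] turn [0.0001, -0.0012, 0.0033] rows 1.7
shift [0.0321, -0.0203, 0.3762] turn [0.0001, -0.0012, 0.0033] rows 3.0
```

Emit:
step_arm(targets=[[[0.032,-0.02,0.1],[0,0,0]],[[0.032,-0.02,0.2],[0,0,0.003]],[[0.032,-0.02,0.21],[0,0,0.003]],[[0.032,-0.02,0.21],[0,0,0.003]]])

```text
t: 28.6
tcp_pos: [0.5598, -0.2966, 0.1321]
orientation: [[0.191, 0.982, 0.002], [0.982, -0.191, 0.001], [0.002, 0.002, -1.0]]
wrist_force: [0.3, 0.2, 0.8]
opening: 0.085
grip_force: 0.0
```

Run:
```python
from h import *
go([.5592,-.2955,.048],down(-11))
```

```text
shift [0.0017, -0.0018, 0.1682] turn [0.0011, -0.001, -0.0] rows 1.3
```

Emit:
step_arm(targets=[[[0.002,-0.002,0.06],[0,0,0]],[[0.002,-0.002,0.12],[0,0,0]],[[0.002,-0.002,0.168],[0,0,0]],[[0.002,-0.002,0.168],[0,0,0]],[[0.002,-0.002,0.168],[0,0,0]]])

```text
t: 29.22
tcp_pos: [0.5598, -0.2955, 0.0493]
orientation: [[0.191, 0.982, 0.004], [0.982, -0.191, 0.001], [0.001, 0.004, -1.0]]
wrist_force: [0.2, 0.0, 0.4]
opening: 0.0856
grip_force: 0.0
```

Emit:
step_arm(targets=[[[0,0,0],[0,0,0]],[[0,0,0],[0,0,0]],[[0,0,0],[0,0,0]],[[0,0,0],[0,0,0]],[[0,0,0],[0,0,0]]], jaw=1)

```text
t: 29.85
tcp_pos: [0.5591, -0.2945, 0.0478]
orientation: [[0.19, 0.982, 0.002], [0.982, -0.19, 0.002], [0.003, 0.002, -1.0]]
wrist_force: [-0.6, -0.6, 5.9]
opening: 0.0352
grip_force: 59.9
```

Emit:
step_arm(targets=[[[0,0,-0.1],[0,0,0]],[[0,0,-0.2],[0,0,0]],[[0,0,-0.25],[0,0,0]],[[0,0,-0.25],[0,0,0]]])

```text
t: 30.35
tcp_pos: [0.5586, -0.295, 0.1732]
orientation: [[0.191, 0.982, 0.003], [0.982, -0.191, 0.002], [0.002, 0.003, -1.0]]
wrist_force: [0.5, 0.5, -2.0]
opening: 0.0356
grip_force: 60.6
```

Run:
```python
from h import *
c=cell(4);go([c[0],c[1],.165],down(-11.2))
```

```text
shift [1.1221, -0.115, 0.0184] turn [0.0018, -0.0014, 0.0023] rows 9.0
```

Emit:
step_arm(targets=[[[0.1,-0.01,0],[0,0,0]],[[0.22,-0.022,0],[0,0,0]],[[0.34,-0.034,0],[0,0,0]],[[0.46,-0.046,0],[0,0,0]],[[0.56,-0.057,0],[0,0,0]]])

```text
t: 30.98
tcp_pos: [0.5818, -0.0107, 0.1699]
orientation: [[0.189, 0.982, -0.005], [0.982, -0.189, 0.004], [0.003, -0.005, -1.0]]
wrist_force: [0.1, -0.3, -0.9]
opening: 0.0355
grip_force: 60.6
```

Emit:
step_arm(targets=[[[0.12,-0.012,0],[0,0,0]],[[0.24,-0.024,0],[0,0,0]],[[0.36,-0.036,0],[0,0,0]],[[0.46,-0.046,0],[0,0,0]],[[0.53,-0.054,0],[0,0,0]]])

```text
t: 31.6
tcp_pos: [0.6053, 0.2545, 0.17]
orientation: [[0.187, 0.982, -0.005], [0.982, -0.187, 0.002], [0.001, -0.005, -1.0]]
wrist_force: [0.3, -1.2, -0.5]
opening: 0.0352
grip_force: 60.6
```

Emit:
step_arm(targets=[[[0.034,-0.004,0],[0,0,0]],[[0.034,-0.004,0],[0,0,0]],[[0.034,-0.004,0],[0,0,0]]])

```text
t: 31.98
tcp_pos: [0.6091, 0.2649, 0.1731]
orientation: [[0.194, 0.981, -0.0], [0.981, -0.194, 0.0], [0.0, -0.0, -1.0]]
wrist_force: [0.4, -1.3, -2.2]
opening: 0.0354
grip_force: 60.6
```

Run:
```python
from h import *
c=cell(4);go([c[0],c[1]+.001,.110],down(-11.2))
```

```text
shift [0.0056, -0.0009, 0.1262] turn [-0.0002, -0.0002, 0.0] rows 1.0
```

Emit:
step_arm(targets=[[[0.005,-0.001,0.05],[0,0,0]],[[0.005,-0.001,0.1],[0,0,0]],[[0.005,-0.001,0.126],[0,0,0]],[[0.005,-0.001,0.126],[0,0,0]],[[0.005,-0.001,0.126],[0,0,0]]])

```text
t: 32.6
tcp_pos: [0.6098, 0.2705, 0.1118]
orientation: [[0.191, 0.982, 0.003], [0.981, -0.191, 0.004], [0.004, 0.002, -1.0]]
wrist_force: [0.2, 0.5, -0.7]
opening: 0.0354
grip_force: 60.6
```

Emit:
step_arm(targets=[[[0,0,0.01],[0,0,0]],[[0,0,0.02],[0,0,0]],[[0,0,0.03],[0,0,0]],[[0,0,0.04],[0,0,0]],[[0,0,0.04],[0,0,0]]])

```text
t: 33.22
tcp_pos: [0.6084, 0.2709, 0.0898]
orientation: [[0.191, 0.982, -0.001], [0.982, -0.191, 0.003], [0.002, -0.001, -1.0]]
wrist_force: [-0.2, 0.5, -0.3]
opening: 0.0354
grip_force: 60.6
```

Run:
```python
from h import *
c=cell(4);go([c[0],c[1]+.001,.0538],down(-11.2));print(read_state()["wrist_force"])
```

```text
shift [-0.006, 0.0029, 0.0721] turn [-0.0008, -0.0015, 0.0024] rows 0.6
[-0.16569044  0.52528825 -0.26165741]
```

Emit:
step_arm(targets=[[[-0.003,0.001,-0.01],[0,0,0]],[[-0.006,0.002,-0.01],[0,0,0.002]],[[-0.006,0.002,-0.01],[0,0,0.002]]])

```text
t: 33.6
tcp_pos: [0.6095, 0.2675, 0.0959]
orientation: [[0.194, 0.981, 0.001], [0.981, -0.194, 0.003], [0.003, 0.0, -1.0]]
wrist_force: [-0.2, 0.2, -0.3]
opening: 0.0356
grip_force: 60.6
```

Run:
```python
from h import *
c=cell(4);go([c[0],c[1]+.001,.0538],down(-11.2));print(read_state()["wrist_force"])
```

```text
shift [0.0001, -0.0007, 0.0843] turn [0.0003, -0.002, 0.0] rows 0.7
[-0.16863544  0.18548313 -0.2644072 ]
```

Emit:
step_arm(targets=[[[0,0,0.008],[0,0,0]],[[0,0,0.016],[0,0,0]],[[0,0,0.024],[0,0,0]],[[0,0,0.03],[0,0,0]],[[0,0,0.036],[0,0,0]]])

```text
t: 34.22
tcp_pos: [0.6087, 0.2683, 0.0775]
orientation: [[0.193, 0.981, -0.001], [0.981, -0.193, 0.004], [0.003, -0.001, -1.0]]
wrist_force: [-2.1, -0.1, 2.0]
opening: 0.0355
grip_force: 60.9
```

Emit:
step_arm(targets=[[[0,0,0.009],[0,0,0]],[[0,0,0.018],[0,0,0]],[[0,0,0.027],[0,0,0]],[[0,0,0.034],[0,0,0]],[[0,0,0.04],[0,0,0]]])

```text
t: 34.85
tcp_pos: [0.609, 0.268, 0.0571]
orientation: [[0.194, 0.981, -0.0], [0.981, -0.194, 0.003], [0.003, -0.001, -1.0]]
wrist_force: [-3.0, 0.5, 0.4]
opening: 0.0353
grip_force: 60.8
```

Emit:
step_arm(targets=[[[0,0,0.004],[0,0,0]],[[0,0,0.008],[0,0,0]],[[0,0,0.01],[0,0,0]],[[0,0,0.01],[0,0,0]]])

```text
t: 35.35
tcp_pos: [0.6094, 0.2681, 0.0538]
orientation: [[0.194, 0.981, 0.001], [0.981, -0.194, 0.004], [0.004, -0.0, -1.0]]
wrist_force: [-4.7, -0.7, 5.9]
opening: 0.0354
grip_force: 61.2
```

Emit:
step_arm(targets=[[[0,0,0.003],[0,0,0]],[[0,0,0.003],[0,0,0]]])

```text
t: 35.6
tcp_pos: [0.6095, 0.2682, 0.0537]
orientation: [[0.194, 0.981, 0.001], [0.981, -0.194, 0.004], [0.005, 0.0, -1.0]]
wrist_force: [-5.9, 0.1, 11.2]
opening: 0.0355
grip_force: 61.8
```

Emit:
step_arm(targets=[[[0,0,0],[0,0,0]],[[0,0,0],[0,0,0]],[[0,0,0],[0,0,0]],[[0,0,0],[0,0,0]]], jaw=-1)

```text
t: 36.1
tcp_pos: [0.6096, 0.2678, 0.0509]
orientation: [[0.194, 0.981, 0.001], [0.981, -0.194, 0.003], [0.003, 0.001, -1.0]]
wrist_force: [0.0, 0.3, -0.1]
opening: 0.0859
grip_force: 0.0
```

Emit:
step_arm(targets=[[[0,0,-0.06],[0,0,0]],[[0,0,-0.17],[0,0,0]],[[0,0,-0.29],[0,0,0]],[[-0.1,0,-0.4],[0,0,0]],[[-0.24,-0.1,-0.44],[0,0,0]]])

```text
t: 36.72
tcp_pos: [0.5626, 0.1815, 0.2637]
orientation: [[0.194, 0.981, 0.009], [0.981, -0.194, 0.003], [0.005, 0.008, -1.0]]
wrist_force: [0.3, -0.6, 0.2]
opening: 0.0855
grip_force: 0.0
```

Emit:
step_arm(targets=[[[0,0,0],[0,0,0]],[[0,0,0],[0,0,0]],[[0,0,0],[0,0,0]]])

```text
t: 37.1
tcp_pos: [0.56, 0.1847, 0.2598]
orientation: [[0.191, 0.982, -0.0], [0.982, -0.191, 0.003], [0.003, -0.001, -1.0]]
wrist_force: [-0.5, 0.2, -0.3]
opening: 0.0853
grip_force: 0.0
```

Run:
```python
from h import *
p=wrist();f=p["frame"].copy()
for i in(0,3,4):
    c=cell(i,.030)
    for k,dz,col in((0,0,(0,255,0)),(0,.004,(255,0,0))):
        u=proj(p,ring(.0125,.094)+c+[0,0,dz])
        cv2.polylines(f,[np.round(u*16).astype(np.int32)],True,col,1,shift=4)
ms=masks("wrist","bottle_a")
for m in ms:
    for i in(0,3,4):
        c=cell(i,.030);x,g=fit([(p,m[1])],LARGE,lambda v:(np.eye(3),v),c,(.003,.003,.003))
        if g<.4:print(i,((x-c)*1000).round(1),round(1-g,3))
save("w8",cv2.resize(f[0:330,150:500],None,fx=1.7,fy=1.7))
```

```text
4 [ 0.2  0.2 -4.1] 0.966
0 [ -0.  -16.4 -25.5] 0.871
3 [ 0.2  1.4 -0.4] 0.968
```

View pics/w8.png

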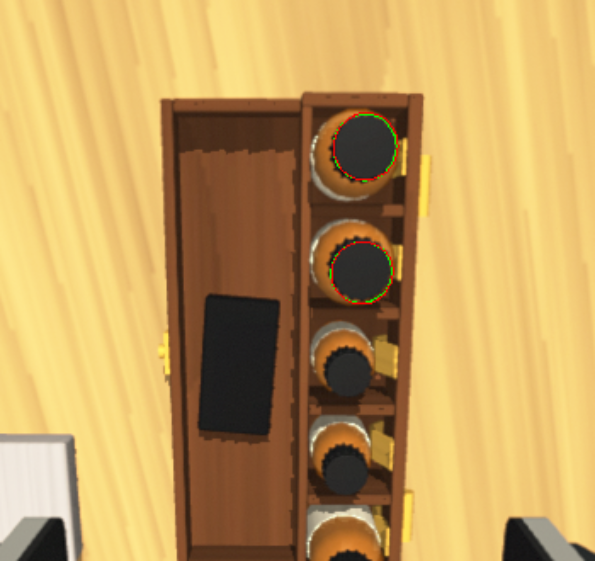

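All three bottles are upright and seated. The predicted cap outlines for floor height match in cells 4 and 3, and cell 0 reached floor contact at the expected height.

```bash
python3 -c "
from station import *
print(hand_in())"
```

```text
the job is handed in; nothing more can be done
None
```

I put all three large brown bottles back upright in their own cells (A in cell 0, B in cell 3, C in cell 4), each pressed down until it met the floor, and handed the job in at about 37 s; no verdict came back.

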